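# Check a soldered joint under the focusing loupe

### The arm

A 6-joint arm with a two-finger parallel gripper is mounted at the origin on a cart in front of the work surface, level with it; the furniture and walls round the work are solid. World frame = base frame: x ahead of the robot, y to its left, z up, the work surface at z = 0. Lengths are in m, angles in rad, forces in N, time in s.
With the tool pointing down it reaches from about 0.3 to 0.95 m from the base axis. Payload 3.1 kg.
Tool frame: the origin (TCP) lies at the very end of the fingers, on their centre line; the grasp point (between the pads) lies 19 mm behind it (tcp_to_grasp is the distance from the TCP to the grasp point, in m); z points along the fingers, y is the line along which they close (so a half turn about z gives the same grasp; the last joint's range is limited). The gripper opens to 85 mm and grips with 20 to 120 N. Pads are 22 mm wide; open, the fingers measure 114 mm over their backs; the gripper's body (76 mm by 85 mm) begins 54 mm behind the grasp point. The pads swing forward as they close: fully open they stand 13 mm farther back than shut.
Start: joints at [1.132, 0.308, 1.634, -0, 1.2, -0.07], TCP at [0.225, 0.583, 0.193] pointing down, gripper open.
Joint ranges: [-3.06, 3.06], [-0.79, 1.96], [0.05, 2.63], [-1.19, 4.34], [0.05, 2.64], [-2.94, 2.94]. Speed limits (rad/s): [2.79, 2.79, 3.14, 3.14, 3.14, 3.14].

### API

Orientations are given as a rotation vector (axis times angle).
In Python, from plant import state, capture, finish_job, tcp_to_grasp gives the robot as it stands.
- The arm moves only by the tool move_arm, never from a script. Its argument "deltas" is one flat list of numbers, 7 for each row, row after row: the shift along the tool's x, y, z each as a share of 200 mm, from -1 to 1, then the turn, a rotation vector about the tool's x, y, z each as a share of 180 degrees, from -1 to 1, then the gripper's target within -1 to 1 (fully open at 1, half-way at 0, shut at -1). In form: [tx, ty, tz, ax, ay, az, jaw, tx, ty, tz, ax, ay, az, jaw, ...]. A call has 1 to 12 rows; each row is the pose to reach, as a shift and turn from the pose commanded when the call began, along the tool's axes at that moment, turning the shorter way round; what a row does not reach only later rows make up. A row lasts 1/10 s, in which the tool goes at most 50 mm and 8.59 degrees, less where a joint would pass 70% of its speed; a pose out of reach is approached as far as the arm can. A call with a number of a shift or a turn outside -1 to 1 is refused whole. A call with a gripper value outside its range is refused whole. The fingers move at their own pace and stop on an object; the grip force is fixed at half the most. Time passes only in rows, so rows that repeat a pose let the fingers close. It gives the time, the measured TCP pose, the force, the opening and the grip force at its end, in the units of the state.
- state(): the state, without advancing time (a new reading comes with each control period).
- capture(name): name is "scene" or "side" or "wrist"; returns a dict with "img" (384x512x3 uint8, blue, green, red), "camera_matrix" (3x3 intrinsics, pixels), "origin" and "attitude" of the camera in the world; the wrist camera has in their place "hand_eye" (4x4, takes a point from camera to tool coordinates, whose origin is the TCP and whose axes are the flange's). Camera axes: x right, y down, z forward; pixel columns grow to the right and rows downward; lengths in m; the calibration is good to about 2 mm. A picture is of the moment at which its call begins: read the wrist's pose just before it. There is no depth.
- finish_job(): hands the job in; it is judged then, once.
The state is a dict: "clock": time; "qpos": joint angles; "qd": joint speeds; "joint_torque": joint torques, N m; "tcp_pos": TCP position; "orientation": TCP orientation; "contact_force": force on the tool from outside, world axes, zero at the start; "torque": the same for the moment, N m; "opening": finger opening in m; "gripper_force": force on a finger pad.
Only numpy, scipy, OpenCV 4.12 (cv2) and the standard library are available. Lean on these libraries where they do the work, as an engineer would, in place of code of your own. Each camera call takes 0.05 s, during which the arm holds its last target. There are 200 camera calls.

### The job

Lift the focusing loupe out of its wooden stand and examine the leaded glass panel's lumpy solder joint (the raised, larger one of the two crossings): set the loupe's sprung foot down on the panel with the lens centred over that joint, and lower gently until the pointer pin has risen to the white focus mark, half-way up its slot. Finish while holding the loupe there by its grip, level and still, with only its foot on the panel. Never push the foot to its stop, shift the panel, or disturb the other things on the bench.

Things in the scene. Friction and masses are not known exactly. Their poses are not given: they have to be found in the camera images.
- loupe: Loose focusing loupe (0.16 kg) upright in the stand's hole; lifts straight out. Barrel 18 mm across; origin on its axis at its lower end, z up, +x to the lens. Collar, 34 mm across, at z = 12 to 17 mm rests on the stand. Black grip block on top, lens ring on a side arm. A slot in the barrel's back (-x) shows the foot's pointer pin; two white focus marks flank it at z = 32 mm.
- loupe_grip (a point): Centre of the loupe's black grip, a square block 22x22 mm (sides along the loupe's x and y), 36 mm high, on the barrel's axis; 67 mm above the loupe's origin. Its flat cap ends 21 mm above this point.
- loupe_lens (a point): Centre of the lens, 50 mm along +x and 26 mm above the loupe's origin; its ring is 48 mm across and 8 mm high. Axes as the loupe's.
- foot_pad (a point): Centre of the underside of the foot, a rubber pad of 14 mm diameter on a rod in the barrel's axis; 30 mm below the loupe's origin with the foot fully out.
- foot (a joint): How far the sprung foot is pushed up into the barrel, m: 0 fully out (as it hangs in the stand), 0.016 at its stop, 0.008 with the pin at the focus mark (the lens is then 48 mm above the surface under the foot). The spring yields at about 0.9 N and takes about 2.1 N at the mark, 3.3 N at the stop.
- stand: Fixed wooden stand, 80x76 mm and 60 mm high; origin under its centre. In its top board (70x70 mm, 14 mm thick) a 23 mm hole on its vertical axis takes the loupe's barrel; the foot hangs free below. The loupe's origin is 48 mm above the stand's origin.
- panel: Loose leaded glass panel, 150 (x) x 110 (y) x 6 mm, 0.35 kg, flat on the light box; origin under its centre, z up. Dark lead strips: a rim, one along x in the middle, two across it at x = -32 and +32 mm. The crossing at +32 has a raised solder lump 18 mm across, that at -32 a flat 9 mm dot. The foot may stand on any flat part, glass or lead (same height); keep it off the lump.
- panel_joint (a point): The solder joint to be examined: the middle of the lumpy crossing, at the level of the panel's upper face; 32 mm along the panel's +x from its centre.
- light_box: Fixed low light box, 170x170 mm, with a white top; origin 40 mm below its top. Its top stands 25 to 40 mm above the bench.
- wood_block: Bystander, to be left alone: pine block, 60x90x34 mm; origin under its centre.
- masking_tape: Bystander, to be left alone: roll of masking tape lying flat, 92 mm across, 24 mm high; origin under its centre.
- brass_weight: Bystander, to be left alone: brass weight with a knob, 39 mm across, 46 mm high; origin under its centre.
- nail_tin: Bystander, to be left alone: flat closed tin, 83x115x28 mm; origin under its centre.

How it is judged:
By the outcome, as a careful person would: the job done as asked, in the order asked, and still so for the second after the job is handed in, while the arm keeps its last pose, push and grip.
It also fails if it takes over 40 s, if anything falls off the work surface, if the arm or the gripper's body presses on something with over 40 N, if the wrist force passes 120 N, or if a joint passes its speed limit or range.

## Working session

There is one attempt and no reset: what is moved stays moved. The work goes in short steps, Python scripts to look and compute and a tool call to move; the robot and the scene stay as the last step left them, time stands still between calls to the robot, and variables do not carry over. Pictures are saved under pics/ and viewed, at most 10 in all, crops included, and the job is handed in when it is done.

Besides the shell and the picture viewer there is one more tool, called after "Request:" as a command line: name --argument value ..., lists and objects as JSON in quotes. move_arm: Moves the arm, as the interface text tells. Its arguments: {"type":"object","properties":{"deltas":{"type":"array","items":{"type":"number"}}},"required":["deltas"]}

```bash
mkdir -p pics; ls; python3 - <<'E'
from plant import *
import cv2,numpy as np
s=state();print(s['tcp_pos'],s['orientation'],s['opening'],tcp_to_grasp)
a=[]
for n in("scene","side"):
    c=capture(n);cv2.imwrite(f'pics/{n}0.png',c['img']);print(n,c['camera_matrix'],c['origin'],c['attitude'])
    a.append(c['img'])
c=capture("wrist");print(c['hand_eye'],c['camera_matrix']);cv2.imwrite('pics/wrist0.png',c['img'])
E
```

```text
pics
[0.22491056 0.58214906 0.19172651] [-0.57585607 -3.08775494  0.00346702] 0.08554188830854183 0.0187
scene [[392.65002308   0.         255.13142653]
 [  0.         392.65002308 191.06748815]
 [  0.           0.           1.        ]] [-0.13040306 -0.96528885  0.79683818] [-2.02172538  0.82568535 -0.43696119]
side [[397.57014648   0.         256.63706974]
 [  0.         397.57014648 186.76313811]
 [  0.           0.           1.        ]] [ 0.4562659  -1.051445    0.79887536] [-2.25326059  0.14989394 -0.09668056]
[[ 8.22937673e-04 -9.63675178e-01 -2.67075783e-01  6.68174750e-02]
 [ 9.99999661e-01  7.83058211e-04  2.55821143e-04  2.59522064e-04]
 [-3.73926001e-05 -2.67075903e-01  9.63675495e-01 -1.80488088e-01]
 [ 0.00000000e+00  0.00000000e+00  0.00000000e+00  1.00000000e+00]] [[282.16321283   0.         255.55515834]
 [  0.         282.16321283 189.15784673]
 [  0.           0.           1.        ]]
```

View pics/scene0.png

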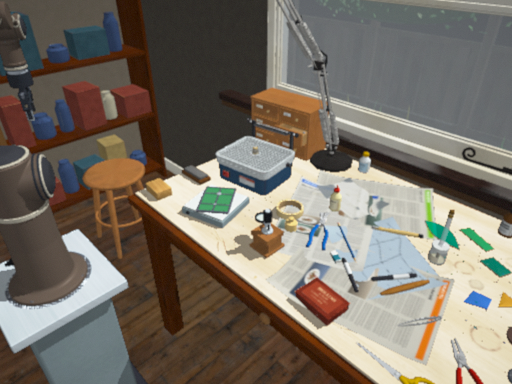

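View pics/side0.png

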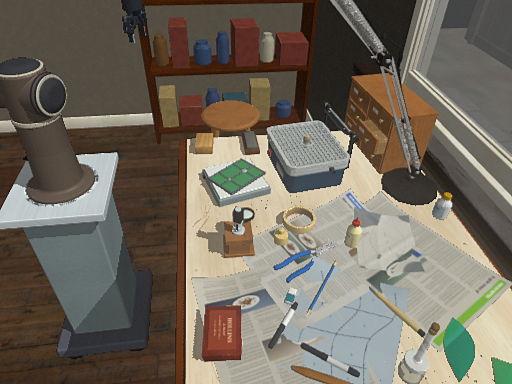

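The pictures show the stand with the loupe at about scene (267,235) and side (239,235), and the panel on the light box at about scene (216,200) and side (236,177). Next I'll make the helpers and rough positions.

```bash
cat > h.py <<'E'
from plant import *
import cv2,numpy as np
from scipy.spatial.transform import Rotation as R
def cam(n,s=None):
    s=state(); c=capture(n)
    if n=='wrist':
        H=np.array(c['hand_eye']);Rt=R.from_rotvec(s['orientation']).as_matrix()
        c['o']=Rt@H[:3,3]+s['tcp_pos'];c['R']=Rt@H[:3,:3]
    else: c['o']=np.array(c['origin']);c['R']=R.from_rotvec(c['attitude']).as_matrix()
    return c
def ray(c,uv):
    d=c['R']@np.linalg.inv(c['camera_matrix'])@[uv[0],uv[1],1];return d/np.linalg.norm(d)
def onz(c,uv,z):
    d=ray(c,uv);return c['o']+d*(z-c['o'][2])/d[2]
def proj(c,p):
    q=np.array(c['camera_matrix'])@(c['R'].T@(np.asarray(p)-c['o']));return q[:2]/q[2]
def tri(cs,uvs):
    A=0;b=0
    for c,u in zip(cs,uvs):
        d=ray(c,u);P=np.eye(3)-np.outer(d,d);A=A+P;b=b+P@c['o']
    return np.linalg.solve(A,b)
def delta(target,rot=None):
    "shares for tool-frame shift/turn from measured pose"
    s=state();Rt=R.from_rotvec(s['orientation'])
    d=Rt.inv().apply(np.asarray(target)-s['tcp_pos'])/0.2
    w=(Rt.inv()*rot).as_rotvec()/np.pi if rot is not None else np.zeros(3)
    return np.round(d,4),np.round(w,4)
E
python3 - <<'E'
from h import *
a=cam('scene');b=cam('side')
print('panel',tri([a,b],[(216,200),(236,177)]),onz(a,(216,200),.04))
print('stand base',onz(a,(267,254),0),onz(b,(239,254),0))
print('stand top',tri([a,b],[(267,233),(239,228)]))
print('tcp proj',proj(a,state()['tcp_pos']),proj(b,state()['tcp_pos']))
print(R.from_rotvec(state()['orientation']).as_matrix().round(3))
A=cv2.resize(a['img'][165:275,140:310],None,fx=3.5,fy=3.5,interpolation=cv2.INTER_CUBIC)
cv2.imwrite('pics/c1.png',A)
B=cv2.resize(b['img'][150:270,180:330],None,fx=4,fy=4,interpolation=cv2.INTER_CUBIC)
cv2.imwrite('pics/c2.png',B)
E
```

```text
panel [ 0.54524977 -0.07017448  0.03188409] [ 0.53790374 -0.08001817  0.04      ]
stand base [ 5.00347995e-01 -3.59735043e-01  1.11022302e-16] [ 0.52343639 -0.35749326  0.        ]
stand top [ 0.52671647 -0.32879813  0.05629113]
tcp proj [ 35.9441125  128.59277654] [140.05747627  52.76093017]
[[-0.933  0.361 -0.   ]
 [ 0.361  0.933 -0.001]
 [ 0.    -0.001 -1.   ]]
```

View pics/c2.png

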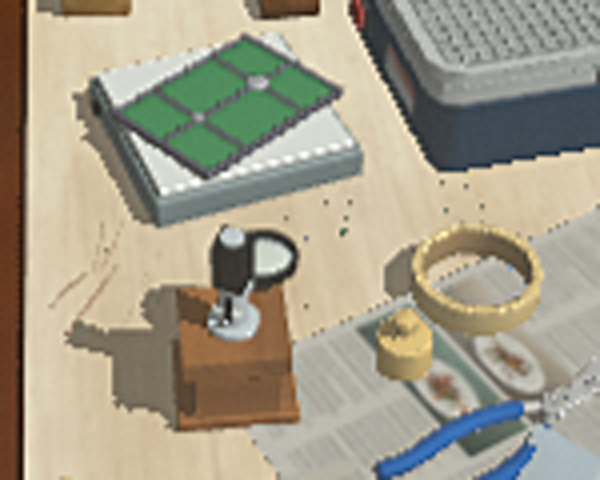

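View pics/wrist0.png

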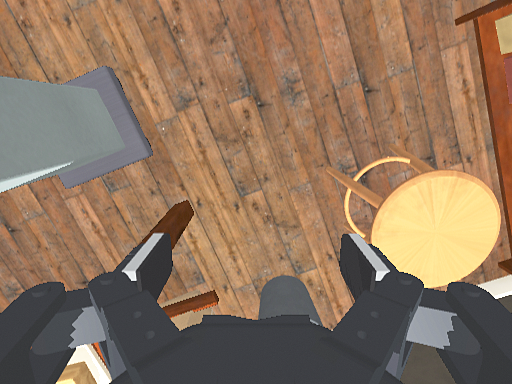

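The side view shows the lump at about (245,171), which is the right-hand crossing, and the flat dot at (230,179.5). The loupe's slot faces the camera and its lens points right and back. The wrist view shows only the floor so far. I'll move to a viewpoint between the panel and the stand.

Request:
move_arm --deltas '[-0.88,-1,-0.12,0,0,0,1,-0.88,-1,-0.12,0,0,0,1,-0.88,-1,-0.12,0,0,0,1,-0.88,-1,-0.12,0,0,0,1,-0.88,-1,-0.12,0,0,0,1,-0.88,-1,-0.12,0,0,0,1,-0.88,-1,-0.12,0,0,0,1]'

```text
clock: 0.95
tcp_pos: [0.3182, 0.3309, 0.2174]
orientation: [0.582, 3.086, 0.0]
contact_force: [0.4, 0.0, 0.4]
opening: 0.0854
gripper_force: 0.0
```

Request:
move_arm --deltas '[-0.88,-1,-0.12,0,0,0,1,-0.88,-1,-0.12,0,0,0,1,-0.88,-1,-0.12,0,0,0,1,-0.88,-1,-0.12,0,0,0,1,-0.88,-1,-0.12,0,0,0,1,-0.88,-1,-0.12,0,0,0,1,-0.88,-1,-0.12,0,0,0,1]'

```text
clock: 1.65
tcp_pos: [0.4109, 0.0817, 0.2414]
orientation: [0.581, 3.086, 0.001]
contact_force: [-0.5, -0.4, -0.2]
opening: 0.0855
gripper_force: 0.0
```

Request:
move_arm --deltas '[-0.88,-1,-0.12,0,0,0,1,-0.88,-1,-0.12,0,0,0,1,-0.88,-1,-0.12,0,0,0,1,-0.88,-1,-0.12,0,0,0,1,-0.88,-1,-0.12,0,0,0,1,-0.88,-1,-0.12,0,0,0,1,-0.88,-1,-0.12,0,0,0,1]'

```text
clock: 2.35
tcp_pos: [0.5027, -0.1674, 0.2646]
orientation: [-0.578, -3.088, -0.001]
contact_force: [0.5, -0.2, 0.1]
opening: 0.0855
gripper_force: 0.0
```

```bash
python3 - <<'E'
from h import *
s=state();print(s['clock'],s['tcp_pos'],s['qpos'])
c=cam('wrist');cv2.imwrite('pics/w1.png',c['img'])
E
```

```text
2.35 [ 0.50272985 -0.1673759   0.26455593] [-4.04073811e-01  6.30915525e-02  1.77665506e+00  7.59327494e-04
  1.30233631e+00 -1.60479341e+00]
```

View pics/w1.png

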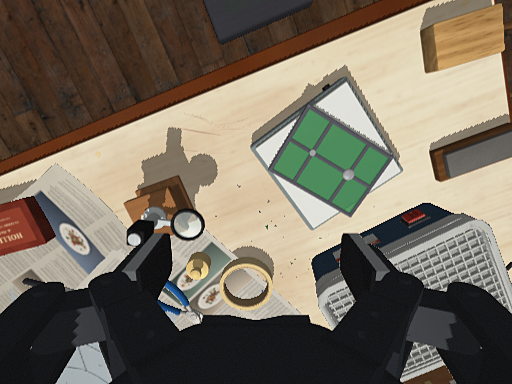

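The wrist view shows the lump at (348,174), the dot at (313,153), the loupe's lens at (188,223) and its cap at about (134,240).

```bash
python3 - <<'E'
from h import *
w=cam('wrist');a=cam('scene');b=cam('side')
g=lambda c:cv2.inRange(cv2.cvtColor(c['img'],cv2.COLOR_BGR2HSV),(50,80,40),(80,255,255))
def blobs(c,m,box):
    x0,y0,x1,y1=box;M=np.zeros_like(m);M[y0:y1,x0:x1]=m[y0:y1,x0:x1]
    return M
def rect(c,box,z):
    M=blobs(c,g(c),box);p=cv2.findNonZero(M)[:,0].astype(float)
    P=np.array([onz(c,q,z)[:2] for q in p]);(cx,cy),sz,an=cv2.minAreaRect((P*1000).astype(np.float32));return (cx,cy),sz,an
W=(265,95,410,225);S=(200,150,275,200);A=(190,180,245,220)
for z in(.031,.036,.041,.046): print(z,rect(w,W,z),rect(b,S,z)[:2],rect(a,A,z)[:2], np.linalg.norm(onz(w,(348,174),z)-onz(w,(313,153),z)))
print('lump tri',tri([w,b],[(348,174),(244.7,170.7)]),'dot',tri([w,b],[(313,153),(229.75,179.5)]))
print('lens',onz(w,(188,223),.074),'cap',onz(w,(134,240),.136))
cr=lambda c,x0,y0,x1,y1,f:cv2.resize(c['img'][y0:y1,x0:x1],None,fx=f,fy=f,interpolation=cv2.INTER_CUBIC)
L=cr(w,115,165,215,255,4);Rr=cr(w,290,110,390,200,4)
cv2.imwrite('pics/c3.png',np.hstack([L,Rr]))
E
```

```text
0.031 ((550.6036987304688, -66.75346374511719), (139.76260375976562, 99.40899658203125), 38.60270309448242) ((548.966552734375, -56.91717529296875), (138.84559631347656, 98.8652572631836)) ((552.3628540039062, -63.59332275390625), (139.7421417236328, 100.34275817871094)) 0.06273865315031844
0.036 ((549.265625, -67.65985107421875), (138.07423400878906, 98.20806121826172), 38.60271453857422) ((548.3629760742188, -63.393035888671875), (137.94154357910156, 98.22146606445312)) ((547.9051513671875, -69.48027801513672), (138.82974243164062, 99.68767547607422)) 0.061980734536438625
0.041 ((547.927734375, -68.5662841796875), (136.3858184814453, 97.00716400146484), 38.602725982666016) ((547.75927734375, -69.86888122558594), (137.03741455078125, 97.57772064208984)) ((543.4475708007812, -75.36727905273438), (137.91738891601562, 99.03252410888672)) 0.061222815922558814
0.046 ((546.5897827148438, -69.47271728515625), (134.6973876953125, 95.80621337890625), 38.60270690917969) ((547.1557006835938, -76.34473419189453), (136.13331604003906, 96.9339599609375)) ((538.9899291992188, -81.2542495727539), (137.0050506591797, 98.37744140625)) 0.06046489730867899
lump tri [ 0.57447356 -0.04489379  0.03467921] dot [ 0.52444363 -0.08412652  0.03505319]
lens [ 0.54707365 -0.28457948  0.074     ] cap [ 0.5257285  -0.32993359  0.136     ]
```

View pics/c3.png

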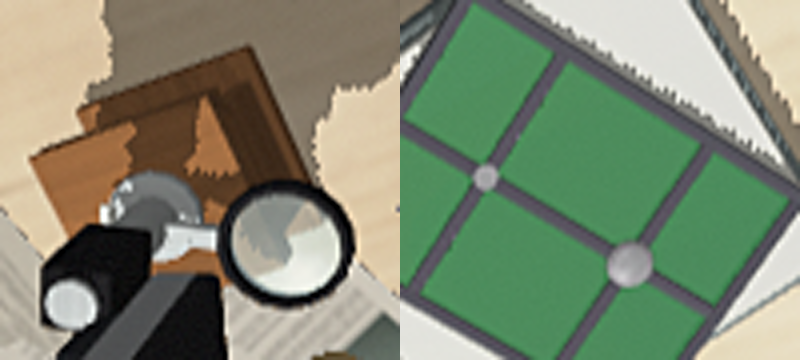

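The crop puts the lens centre at wrist (186.5,225.8), the cap centre at (132.8,240.8), and the lump at (347.5,176). The panel's yaw is 38.6°.

```bash
python3 - <<'E'
from h import *
w=cam('wrist');b=cam('side')
lens=onz(w,(186.5,225.75),.074);cap=onz(w,(132.75,240.75),.136)
print(lens,cap,tri([w,b],[(132.75,240.75),(238.25,209.5)]))
d=(lens-cap)[:2];yaw=np.arctan2(d[1],d[0]);print(np.degrees(yaw),np.linalg.norm(d))
t=yaw+np.pi/2;x=np.array([np.cos(t),np.sin(t),0]);z=np.array([0,0,-1.]);y=np.cross(z,x)
rot=R.from_matrix(np.c_[x,y,z])
for h in(.19,.094):print(delta([cap[0],cap[1],h],rot))
E
```

```text
[ 0.54972728 -0.28729714  0.074     ] [ 0.52579203 -0.33086381  0.136     ] [ 0.5258897  -0.33162988  0.1347433 ]
61.21588539533417 0.0497086545185401
(array([-0.4122, -0.73  ,  0.3732]), array([ 0.0001, -0.0002,  0.0432]))
(array([-0.4126, -0.7302,  0.8532]), array([ 0.0001, -0.0002,  0.0432]))
```

Request:
move_arm --deltas '[-0.412,-0.73,0.3,0,0,0.043,1,-0.412,-0.73,0.3,0,0,0.043,1,-0.412,-0.73,0.3,0,0,0.043,1,-0.412,-0.73,0.3,0,0,0.043,1,-0.412,-0.73,0.3,0,0,0.043,1,-0.412,-0.73,0.3,0,0,0.043,1,-0.412,-0.73,0.3,0,0,0.043,1]'

```text
clock: 3.35
tcp_pos: [0.5261, -0.3313, 0.2056]
orientation: [0.781, 3.043, 0.001]
contact_force: [0.3, -0.4, -0.4]
opening: 0.0853
gripper_force: 0.0
```

```bash
python3 - <<'E'
from h import *
s=state();print(s['clock'],s['tcp_pos'],s['qpos'][5])
c=cam('wrist');print(proj(c,[.5258,-.3309,.136]),proj(c,[.5497,-.2873,.074]))
cv2.imwrite('pics/w2.png',c['img'])
E
```

```text
3.35 [ 0.52606132 -0.33134507  0.20562162] -1.7009340319237225
[255.33679489 186.09292971] [299.38503137 171.96576742]
```

View pics/w2.png

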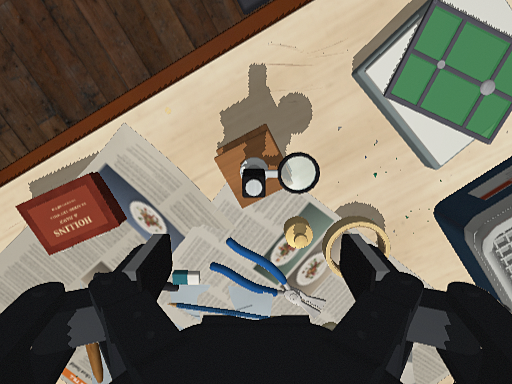

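The cap is at (254,187) and the lens at (298,173), both within about 1 px of prediction, and the grip is square to the fingers. Now I'll descend and close.

Request:
move_arm --deltas '[0,0,0.2,0,0,0,1,0,0,0.4,0,0,0,1,0,0,0.5,0,0,0,1,0,0,0.558,0,0,0,1,0,0,0.558,0,0,0,1,0,0,0.558,0,0,0,-0.2,0,0,0.558,0,0,0,-0.5,0,0,0.558,0,0,0,-0.5,0,0,0.558,0,0,0,-1,0,0,0.558,0,0,0,-1,0,0,0.558,0,0,0,-1,0,0,0.558,0,0,0,-1]'

```text
clock: 4.6
tcp_pos: [0.5277, -0.3354, 0.0969]
orientation: [0.782, 3.037, -0.006]
contact_force: [-1.8, -0.9, 9.1]
opening: 0.0006
gripper_force: 11.6
```

Request:
move_arm --deltas '[0,0,0,0,0,0,-1,0,0,0,0,0,0,-1,0,0,0,0,0,0,-1,0,0,0,0,0,0,-1]'

```text
clock: 5.0
tcp_pos: [0.5276, -0.3354, 0.0969]
orientation: [0.782, 3.037, -0.006]
contact_force: [-1.8, -1.6, 9.0]
opening: 0.0005
gripper_force: 11.5
```

The fingers shut to zero and something pushes up with 9 N, so the grasp went wrong. I'll look before moving.

```bash
python3 - <<'E'
from h import *
c=cam('wrist');b=cam('side');a=cam('scene')
cr=lambda c,x0,y0,x1,y1,f:cv2.resize(c['img'][y0:y1,x0:x1],None,fx=f,fy=f,interpolation=cv2.INTER_CUBIC)
cv2.imwrite('pics/w3.png',np.vstack([np.hstack([cr(b,180,150,280,260,3),cr(a,220,160,320,270,3)]),cr(c,130,130,430,250,2)]))
E
```

```text
(no output)
```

View pics/w3.png

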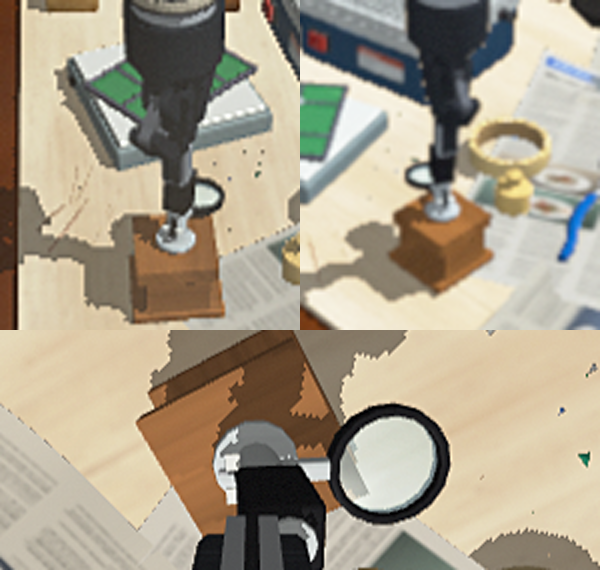

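```bash
python3 - <<'E'
from h import *
s=state();print(s['clock'],s['tcp_pos'],s['contact_force'],s['torque'],s['opening'],s['gripper_force'])
Rt=R.from_rotvec(s['orientation']);print(Rt.as_matrix().round(3))
w=cam('wrist');b=cam('side');a=cam('scene')
ax=np.array([.5258,-.3309,0]);yaw=np.radians(61.2);X=np.array([np.cos(yaw),np.sin(yaw),0])
P={'cap':ax+[0,0,.136],'lens':ax+.05*X+[0,0,.074],'collar':ax+[0,0,.065],'tcp':s['tcp_pos'],'tip13back':s['tcp_pos']+[0,0,.013]}
for k,p in P.items():print(k,proj(w,p).round(1),proj(b,p).round(1),proj(a,p).round(1),'tool',Rt.inv().apply(p-s['tcp_pos']).round(4))
# brightness masks in wrist: cap, lens ring
g=cv2.cvtColor(w['img'],cv2.COLOR_BGR2GRAY)
m=(g<45).astype(np.uint8);n,l,st,ce=cv2.connectedComponentsWithStats(m)
for i in range(1,n):
    if st[i,4]>100:print('dark',st[i],ce[i].round(1))
np.set_printoptions(linewidth=250)
print(g[200:262:4,225:305:3])
E
```

```text
5.15 [ 0.52765645 -0.33547851  0.09688545] [-0.84532391 -1.78065764  9.09797691] [-0.23574509  0.24540477 -0.03127774] 0.00041740649493730457 11.53508422896266
[[-0.876  0.483  0.004]
 [ 0.483  0.876 -0.005]
 [-0.006 -0.002 -1.   ]]
cap [260.4 232. ] [238.3 208.9] [266.5 209.3] tool [ 0.0036  0.003  -0.0391]
lens [325.5 197.5] [245.8 214.3] [261.6 216.6] tool [0.004  0.0532 0.0227]
collar [259.1 194.1] [238.6 229.3] [266.3 228.8] tool [0.004  0.0032 0.0319]
tcp [254.9 213. ] [239.4 221.5] [267.9 220.6] tool [0. 0. 0.]
tip13back [254.9 220.3] [239.3 217.8] [268. 217.] tool [-0.0001 -0.     -0.013 ]
dark [ 25   0  43  60 205] [42.4 22.6]
dark [  0   0 205 133 864] [71.3 68. ]
dark [   0    0  252  156 1081] [138.9  66.8]
dark [446   0  49  84 206] [470.6  39.9]
dark [293 167  62  60 948] [323.8 195.2]
dark [  25  190   61   74 1440] [ 56.3 225. ]
dark [    0   198   512   186 44711] [255.5 327.6]
dark [500 230  12  39 265] [507.3 246.8]
[[125 130 128 124 203  98 198 149  13  13  13  16  14  15  17  12  14  17  11 211 219 218 218 244  32 187 166]
 [124 126 127 128 114 216 215 237   7  1
[... 925 characters left out ...]
   0 220 205   6 207 200 178 189]
 [185  35  26  27  25  22  83  83  83  34  18  17  83  83  83  75  27  27  28  19 228  68   0 193 179 190 185]
 [196  17  28  30  26  36  84  83  83  37  19  16  83  84  82  91  24  27  28  24 248  28   0 178 198 185 178]
 [203  17  21  23  22  73  83  83  83  18  16  20  85  84  84  87  22  26  24  20  23  36  23 201 186 180 192]
 [ 57  20  20  23  24  88  86  81  81  11  47  15  83  82  83  90  21  21  26  20  13 192 201 187 184 193  75]
 [ 10  21  24  21  25  22  23  15 109  20 104  61 116  15  20  24  23  23  24  23  21  96 184 182 194  73  86]
 [ 21  20  30  28  29  22  24  26  13  38 105  55  75  21  22  23  30  26  27  27  24  21   0 189  74  84  87]]
```

The shut fingertips end about 39 mm behind the reported TCP. They project near row 224 instead of 213, and they are resting on the cap at z = 0.136. The loupe hasn't moved: its lens is at the predicted (324,197). I'll lift, open, and measure the real tip position.

Request:
move_arm --deltas '[0,0,-0.2,0,0,0,-1,0,0,-0.4,0,0,0,-1,0,0,-0.4,0,0,0,-1,0,0,-0.4,0,0,0,-1]'

```text
clock: 5.7
tcp_pos: [0.5267, -0.3337, 0.1753]
orientation: [0.783, 3.039, -0.002]
contact_force: [-1.5, 0.0, -0.3]
opening: 0.0002
gripper_force: 0.0
```

```bash
python3 - <<'E'
from h import *
s=state();print(s['clock'],s['tcp_pos'],s['orientation'],s['contact_force'],s['opening'])
w=cam('wrist')
for z in(0,-.039,-.045,-.05):
  print(z,[proj(w,R.from_rotvec(s['orientation']).apply([x,y,z])+s['tcp_pos']).round(0) for x in(0,.011) for y in(-.006,.006)])
cr=lambda c,x0,y0,x1,y1,f:cv2.resize(c['img'][y0:y1,x0:x1],None,fx=f,fy=f,interpolation=cv2.INTER_CUBIC)
b=cam('side')
cv2.imwrite('pics/w4.png',np.hstack([cr(w,205,150,345,270,3)[:360],cv2.resize(b['img'][170:250,200:280],(360,360))]))
E
```

```text
5.7 [ 0.52674281 -0.33373306  0.17534225] [ 7.82556923e-01  3.03897678e+00 -2.19395512e-03] [-1.53437308  0.00204617 -0.26461105] 0.00021985742852177558
0 [array([246., 213.]), array([264., 213.]), array([246., 198.]), array([264., 198.])]
-0.039 [array([244., 238.]), array([266., 238.]), array([244., 219.]), array([266., 219.])]
-0.045 [array([243., 243.]), array([266., 243.]), array([243., 223.]), array([266., 223.])]
-0.05 [array([243., 247.]), array([267., 247.]), array([243., 227.]), array([267., 227.])]
```

View pics/w4.png

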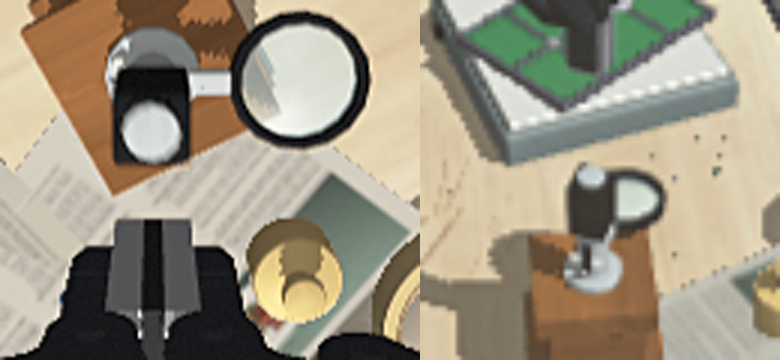

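The fingertips are at row 223, which is 42–45 mm behind the TCP. The loupe stands upright again with its cap at (255.7,193.3) and the grip square to the tool. Next is the corrected grasp.

```bash
python3 - <<'E'
from h import *
s=state();w=cam('wrist');cap=onz(w,(255.7,193.3),.136);lens=onz(w,(205+300/3,150+79/3),.074)
d=lens-cap;yaw=np.arctan2(d[1],d[0]);print(cap,lens,np.degrees(yaw),np.hypot(d[0],d[1]))
t=yaw+np.pi/2;x=np.array([np.cos(t),np.sin(t),0]);z=np.array([0,0,-1.]);rot=R.from_matrix(np.c_[x,np.cross(z,x),z])
print(s['tcp_pos'],s['contact_force'],delta([cap[0],cap[1],.054],rot))
E
```

```text
[ 0.52213351 -0.33017408  0.136     ] [ 0.54634723 -0.28647064  0.074     ] 61.01152760787166 0.04996293618457187
[ 0.52488021 -0.33231144  0.1722241 ] [0.04138613 1.28136591 0.0542581 ] (array([0.0133, 0.0022, 0.5881]), array([ 0.0001, -0.0011,  0.0006]))
```

Request:
move_arm --deltas '[0.003,0,0,0,0,0,1,0.003,0,0,0,0,0,1,0.003,0,0,0,0,0,1,0.003,0,0,0,0,0,1,0.003,0,0,0,0,0,1,0.003,0,0,0,0,0,1,0.003,0,0,0,0,0,1,0.003,0,0,0,0,0,1]'

```text
clock: 6.65
tcp_pos: [0.5253, -0.3327, 0.1735]
orientation: [0.783, 3.042, -0.0]
contact_force: [1.2, -0.4, 0.5]
opening: 0.0853
gripper_force: 0.0
```

Request:
move_arm --deltas '[0,0,0.2,0,0,0,1,0,0,0.4,0,0,0,1,0,0,0.5,0,0,0,1,0,0,0.58,0,0,0,1,0,0,0.6,0,0,0,1,0,0,0.6,0,0,0,1,0,0,0.6,0,0,0,1]'

```text
clock: 7.35
tcp_pos: [0.5265, -0.3335, 0.0549]
orientation: [0.782, 3.04, -0.002]
contact_force: [-1.1, -0.3, 1.1]
opening: 0.0855
gripper_force: 0.0
```

```bash
python3 - <<'E'
from h import *
s=state();print(s['clock'],s['tcp_pos'],s['orientation'],s['contact_force'],s['opening'])
w=cam('wrist');g=cv2.cvtColor(w['img'],cv2.COLOR_BGR2GRAY);cv2.imwrite('pics/w5.png',w['img'])
# cap: light blob near predicted
for z in(.136,):print(proj(w,[.5250,-.3313,z]))
n,l,st,ce=cv2.connectedComponentsWithStats((g>150).astype(np.uint8))
for i in range(1,n):
    if 150<st[i,4]<4000 and 200<ce[i][0]<310 and ce[i][1]<300:print(st[i],ce[i].round(1))
E
```

```text
7.35 [ 0.52649169 -0.33354003  0.05494021] [ 7.82480284e-01  3.03978081e+00 -1.70634661e-03] [-1.1193734  -0.31619649  1.12546797] 0.08552467353617721
[257.55215269 278.49585549]
[269 219  30  12 263] [286.4 224.6]
```

Request:
move_arm --deltas '[0,0,0,0,0,0,0.2,0,0,0,0,0,0,0,0,0,0,0,0,0,-0.3,0,0,0,0,0,0,-0.6,0,0,0,0,0,0,-1,0,0,0,0,0,0,-1,0,0,0,0,0,0,-1,0,0,0,0,0,0,-1,0,0,0,0,0,0,-1]'

```text
clock: 8.3
tcp_pos: [0.5253, -0.3329, 0.0537]
orientation: [0.783, 3.042, -0.001]
contact_force: [-0.4, -1.5, 2.3]
opening: 0.0213
gripper_force: 59.0
```

```bash
python3 - <<'E'
from h import *
w=cam('wrist');b=cam('side');s=state();print(s['tcp_pos'],s['orientation'],s['contact_force'],s['torque'],s['opening'],s['gripper_force'])
cv2.imwrite('pics/w6.png',np.hstack([w['img'][130:370,130:400],cv2.resize(b['img'][180:260,195:285],(270,240),interpolation=cv2.INTER_CUBIC)]))
E
```

```text
[ 0.5253076  -0.33289719  0.05366253] [ 7.82995158e-01  3.04219994e+00 -6.25273387e-04] [-1.04564765 -0.65232432  3.28291857] [-0.09977228  0.2290558   0.01535335] 0.02117742966276767 59.04089033603668
```

The grip holds: 21 mm opening at 59 N. Now lifting straight out.

Request:
move_arm --deltas '[0,0,-0.05,0,0,0,-1,0,0,-0.12,0,0,0,-1,0,0,-0.2,0,0,0,-1,0,0,-0.3,0,0,0,-1,0,0,-0.4,0,0,0,-1,0,0,-0.5,0,0,0,-1,0,0,-0.55,0,0,0,-1,0,0,-0.55,0,0,0,-1,0,0,-0.55,0,0,0,-1]'

```text
clock: 9.3
tcp_pos: [0.525, -0.3324, 0.1633]
orientation: [-0.783, -3.042, -0.0]
contact_force: [0.3, 0.2, -2.1]
opening: 0.0215
gripper_force: 58.6
```

```bash
python3 - <<'E'
from h import *
w=cam('wrist');s=state();print(s['clock'],s['tcp_pos'],s['orientation'],s['contact_force'],s['opening'],s['qpos'])
# lens ring in wrist image: dark ring contour
g=cv2.cvtColor(w['img'],cv2.COLOR_BGR2GRAY)
M=np.zeros_like(g);M[140:300,280:420]=(g[140:300,280:420]<50)*255
n,l,st,ce=cv2.connectedComponentsWithStats(M)
for i in range(1,n):
    if st[i,4]>100:print(st[i],ce[i].round(1))
Rt=R.from_rotvec(s['orientation'])
print('pred lens',proj(w,s['tcp_pos']+Rt.apply([0,.05,-.0057*-1-.026])))
E
```

```text
9.35 [ 0.5245457  -0.33204686  0.16245823] [-7.82646787e-01 -3.04081568e+00 -1.13891278e-03] [ 0.529741    0.36408464 -2.25206193] 0.021481290998984406 [-6.34499528e-01  3.30402214e-01  1.66916881e+00  5.33213437e-05
  1.14384423e+00 -1.70149217e+00]
[ 280  188  140  112 5962] [335.2 263.7]
pred lens [336.55192964 223.30899017]
```

Request:
move_arm --deltas '[0.09,0.2,0,0,0,0,-1,0.24,0.5,0,0,0,0,-1,0.35,0.75,0,0,0,0,-1,0.43,0.92,0,0,0,0,-1,0.472,1,0,0,0,0,-1,0.472,1,0,0,0,0,-1]'

```text
clock: 9.95
tcp_pos: [0.5376, -0.1077, 0.1617]
orientation: [-0.775, -3.04, -0.002]
contact_force: [0.9, -1.5, -1.6]
opening: 0.0214
gripper_force: 59.3
```

Request:
move_arm --deltas '[0,0.06,0.05,0,0,0,-1,0,0.12,0.12,0,0,0,-1,0,0.12,0.2,0,0,0,-1,0,0.12,0.25,0,0,0,-1,0,0.12,0.25,0,0,0,-1,0,0.12,0.25,0,0,0,-1,0,0.12,0.25,0,0,0,-1]'

```text
clock: 10.65
tcp_pos: [0.5514, -0.0914, 0.1139]
orientation: [0.784, 3.041, 0.0]
contact_force: [0.1, 0.8, -2.1]
opening: 0.0217
gripper_force: 59.4
```

```bash
cat > m.py <<'E'
from h import *
S=[];w=cam('wrist')
for i in range(6):
    s=state();S.append(np.r_[s['tcp_pos'],s['contact_force'],s['orientation']]);w=cam('wrist')
S=np.array(S);p=S[:,:3].mean(0);print(state()['clock'],p,S[:,:3].std(0),S[:,3:6].mean(0).round(2),S[:,3:6].std(0).round(2),S[-1,6:])
Rt=R.from_rotvec(S[-1,6:]);H=np.array(w['hand_eye']);w['o']=p+Rt.apply(H[:3,3]);w['R']=Rt.as_matrix()@H[:3,:3]
img=w['img'];g=cv2.cvtColor(img,cv2.COLOR_BGR2GRAY)
print('pred lens',proj(w,p+Rt.apply([0,.05,-.0203])),'pred joint',proj(w,[.5745,-.046,.035]),'foot tip',proj(w,p+Rt.apply([0,0,.0357])))
c=cv2.HoughCircles(g[100:330,250:430],cv2.HOUGH_GRADIENT,1,40,param1=120,param2=20,minRadius=22,maxRadius=50)
print('hough',None if c is None else c[0][:4]+[250,100,0])
cv2.imwrite('pics/%s.png'%('w7'),img)
E
python3 m.py
```

```text
11.0 [ 0.55134225 -0.09120493  0.11414675] [0.00016401 0.00012347 0.00011835] [-0.1  -0.06 -1.81] [0.26 0.37 0.46] [7.83117296e-01 3.04133206e+00 1.44195232e-06]
pred lens [336.78192128 224.68796489] pred joint [308.60641758 182.35928706] foot tip [255.02872055 197.50859869]
hough [[335.5        221.5         33.79999924]
 [289.5        140.5         38.        ]
 [350.5        169.5         37.20000076]
 [264.5        198.5         29.39999962]]
```

```bash
python3 - <<'E'
import cv2
i=cv2.imread('pics/w7.png')[110:270,190:400]
cv2.imwrite('pics/w7c.png',cv2.resize(i,None,fx=3.6,fy=3.6,interpolation=cv2.INTER_CUBIC))
E
```

```text
(no output)
```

View pics/w7c.png

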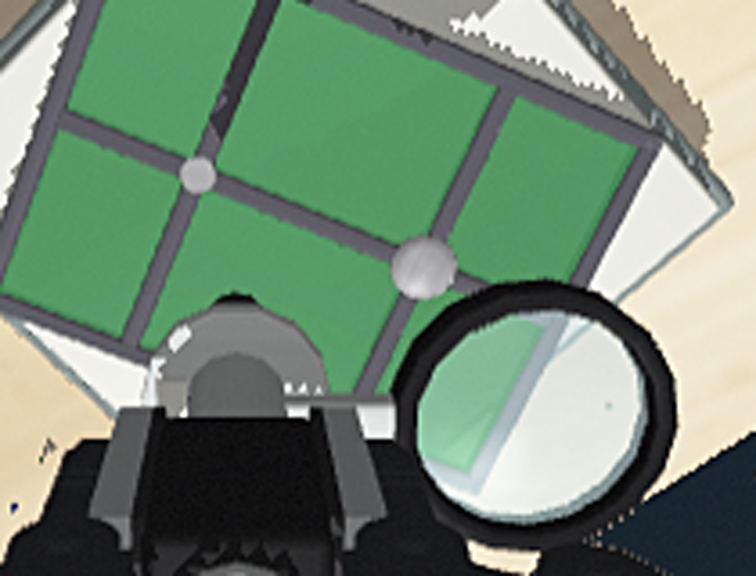

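The picture shows the lump at wrist (307.5,184.2), the dot at (244.7,158.6) and the glass centre at (337.5,225.2). The lens is where the model predicts. Now I'll work out the correction.

```bash
python3 - <<'E'
from h import *
w=cam('wrist');s=state();b=cam('side')
for z in(.031,.033,.035,.037,.039):
    l=onz(w,(307.5,184.2),z);d=onz(w,(244.7,158.6),z);e=(l-d);print(z,l[:2].round(4),np.hypot(*e[:2]).round(4),np.degrees(np.arctan2(e[1],e[0])).round(1))
    # green rect from side and lengths
j=onz(w,(307.5,184.2),.0355)
t1=tri([w,b],[(307.5,184.2),(244.7,170.7)]);print('tri',t1)
Rt=R.from_rotvec(s['orientation']);off=Rt.apply([0,.0502,0]);off[2]=0
print('tcp',s['tcp_pos'],'delta to',delta([j[0]-off[0],j[1]-off[1],.035+.0357+.004]))
E
```

```text
0.031 [ 0.5764 -0.0473] 0.0652 38.8
0.033 [ 0.5758 -0.0474] 0.0647 38.8
0.035 [ 0.5751 -0.0475] 0.0642 38.8
0.037 [ 0.5745 -0.0476] 0.0637 38.8
0.039 [ 0.5739 -0.0477] 0.0632 38.8
tri [ 0.57496646 -0.04750669  0.03708059]
tcp [ 0.55087872 -0.09093332  0.11370676] delta to (array([-0.001 , -0.0027,  0.1945]), array([0., 0., 0.]))
```

Request:
move_arm --deltas '[0,0,0.06,0,0,0,-1,0,0,0.12,0,0,0,-1,-0.001,-0.003,0.16,0,0,0,-1,-0.001,-0.003,0.18,0,0,0,-1,-0.001,-0.003,0.185,0,0,0,-1,-0.001,-0.003,0.185,0,0,0,-1,-0.001,-0.003,0.185,0,0,0,-1,-0.001,-0.003,0.185,0,0,0,-1]'

```text
clock: 11.9
tcp_pos: [0.5511, -0.0916, 0.0769]
orientation: [0.783, 3.041, 0.0]
contact_force: [0.5, -0.2, -1.4]
opening: 0.0213
gripper_force: 59.4
```

```bash
cat > f.py <<'E'
from h import *
S=[]
for i in range(12):
    s=state();S.append(np.r_[s['tcp_pos'],s['contact_force'],s['torque']]);w=capture('wrist')
S=np.array(S);print(s['clock'],S[:,:3].mean(0).round(5),S[:,3:].mean(0).round(3),'sd',S[:,5].std().round(2),s['orientation'],s['opening'])
E
python3 f.py
```

```text
12.45 [ 0.5508  -0.09155  0.07663] [ 0.212 -0.014 -1.916 -0.012 -0.006 -0.002] sd 0.52 [-7.83201798e-01 -3.04238735e+00 -4.90161429e-06] 0.02152758860841268
```

Request:
move_arm --deltas '[0,0,0.005,0,0,0,-1,0,0,0.01,0,0,0,-1,0,0,0.015,0,0,0,-1,0,0,0.02,0,0,0,-1,0,0,0.025,0,0,0,-1,0,0,0.03,0,0,0,-1,0,0,0.035,0,0,0,-1,0,0,0.035,0,0,0,-1,0,0,0.035,0,0,0,-1]'

```text
clock: 13.4
tcp_pos: [0.5506, -0.0915, 0.0694]
orientation: [-0.783, -3.042, 0.0]
contact_force: [-1.1, -0.1, -0.4]
opening: 0.0214
gripper_force: 59.4
```

```bash
python3 f.py
```

```text
13.95 [ 0.55061 -0.09152  0.06943] [-0.712  0.124 -0.517 -0.021  0.122 -0.   ] sd 0.42 [-7.83154095e-01 -3.04236838e+00  2.65914530e-05] 0.020934777637165933
```

Request:
move_arm --deltas '[0,0,0.005,0,0,0,-1,0,0,0.01,0,0,0,-1,0,0,0.015,0,0,0,-1,0,0,0.02,0,0,0,-1,0,0,0.02,0,0,0,-1,0,0,0.02,0,0,0,-1,0,0,0.02,0,0,0,-1]'

```text
clock: 14.7
tcp_pos: [0.5506, -0.0915, 0.0654]
orientation: [-0.783, -3.042, 0.0]
contact_force: [0.2, 0.8, 0.1]
opening: 0.0214
gripper_force: 59.5
```

```bash
sed -i 's/range(12)/range(20)/' f.py; python3 f.py; python3 m.py; python3 - <<'E'
from h import *
b=cam('side');g=b['img'];s=state()
# zoom numbers around slot: loupe back side at z
Rt=R.from_rotvec(s['orientation']);
for z in(.017,.028,.032,.036,.048): print(z,proj(b,s['tcp_pos']+Rt.apply([0,-.009,.0057-z])).round(1))
u,v=proj(b,s['tcp_pos']+Rt.apply([0,-.009,.0057-.032])).round().astype(int)
np.set_printoptions(linewidth=200);print(u,v);print(cv2.cvtColor(g,cv2.COLOR_BGR2GRAY)[v-8:v+9,u-6:u+7])
E
```

```text
15.65 [ 0.55063 -0.09152  0.06539] [-0.699 -0.283  0.352 -0.049  0.161 -0.007] sd 0.74 [-7.83138871e-01 -3.04240370e+00  7.83582323e-05] 0.02126050064796231
16.05 [ 0.55062994 -0.09151635  0.06538671] [1.85205906e-05 1.88340992e-05 1.41266091e-05] [-0.34 -0.44  0.68] [0.29 0.24 0.63] [ 7.83131328e-01  3.04230862e+00 -1.18270824e-05]
pred lens [336.78182877 224.68679276] pred joint [320.6821503  198.24936171] foot tip [255.0289033 197.5077402]
hough [[335.5        221.5         33.79999924]
 [374.5        170.5         35.        ]
 [289.5        157.5         47.20000076]]
0.017 [237.1 171.2]
0.028 [237.1 168.3]
0.032 [237.1 167.2]
0.036 [237.  166.1]
0.048 [237.  162.9]
237 167
[[229 115  45  47  49  46  54 106 161  64  37  32 197]
 [227 115  44  50  47  47  53 106 155  59  29  48 130]
 [227 151  58  45  48  47  50 106 154  50 139 118  65]
 [238 165  61  43  46  45  49 105 149 128 220 146  50]
 [246 136  55  53  41  42  48 101 151 142 191 143  84]
 [130  86  63  87 104  89  69 104 138 177 147 120 111]
 [ 66  97 103  90 104  70  50 119 165 189 125 108 114]
 [107 118 117 122 125  54  19 181 190 185 151 126 112]
 [119 118 116 122 114 160  79 207 200 187 176 201 140]
 [118 108 116 116 103 104  42 170 178 182 166 209 160]
 [119 107 116 114 103  80  29 147 173 175 192 206 188]
 [119  99 113 111 103 167 132 162 180 189 204 202 190]
 [117 112 109 131 179 210 200 200 204 201 217 194 169]
 [116 118 114 117 137 165 172 182 200 187 220 159 124]
 [116 118 116 116 108 119 130 144 142 116 143 118 108]
 [118 118 118 118 115 108 127 123 140 139 110 112 116]
 [116 120 123  94 110  97 102  98 126 128 115 116 119]]
```

```bash
python3 - <<'E'
from h import *
np.set_printoptions(linewidth=200);s=state();Rt=R.from_rotvec(s['orientation'])
c=cam('scene')
for z in(.017,.024,.032,.04,.049): print(z,proj(c,s['tcp_pos']+Rt.apply([0,-.009,.0057-z])).round(1))
u,v=proj(c,s['tcp_pos']+Rt.apply([0,-.009,.0057-.032])).round().astype(int)
print(u,v);print(cv2.cvtColor(c['img'],cv2.COLOR_BGR2GRAY)[v-6:v+8,u-7:u+8])
E
python3 f.py
```

```text
0.017 [221.  192.3]
0.024 [220.9 190.5]
0.032 [220.7 188.5]
0.04 [220.6 186.5]
0.049 [220.4 184.2]
221 188
[[212 234 220 134 102  92  43  31  36  72 137 211 240 240 240]
 [117 172 184 141 101  95  44  32  36  71 158 229 240 239 239]
 [ 56  63  71  80  92  90  40  31  33  67 150 224 237 237 237]
 [167 126  99 100 111 102  47  40  54  81 153 223 236 237 237]
 [201 166 142 147 146 118  85  77 101 126 180 235 239 239 239]
 [140 135 135 140 148 131 116  91 131 170 178 206 211 211 212]
 [120 115 117 119 127 135 115  77 138 186 167 130 123 126 134]
 [125 125 125 128 128 138 119  85 142 196 205 172 135 121 123]
 [130 130 130 127 130 136 121  87 139 203 228 214 162 132 129]
 [129 128 129 130 128 133 122  99 146 210 229 220 173 129 129]
 [122 121 123 129 129 130 132 149 197 223 227 213 167 133 128]
 [109 108 117 131 136 150 161 186 216 216 202 176 137 121 121]
 [114 111 118 126 136 155 170 175 181 178 157 130 109 109 113]
 [124 124 121 114 115 132 142 143 142 144 139 118 114 116 116]]
17.1 [ 0.55061 -0.09151  0.06537] [-0.689 -0.363  0.372 -0.077  0.166  0.005] sd 0.45 [ 7.83123585e-01  3.04240221e+00 -3.64423471e-05] 0.021386607477496166
```

Request:
move_arm --deltas '[0,0,0.001,0,0,0,-1,0,0,0.002,0,0,0,-1,0,0,0.002,0,0,0,-1,0,0,0.002,0,0,0,-1,0,0,0.002,0,0,0,-1,0,0,0.002,0,0,0,-1]'

```text
clock: 17.75
tcp_pos: [0.5506, -0.0915, 0.065]
orientation: [-0.783, -3.042, 0.0]
contact_force: [-1.3, -0.6, -0.4]
opening: 0.0213
gripper_force: 59.5
```

```bash
python3 f.py; python3 - <<'E'
from h import *
w=cam('wrist');s=state();d=np.array([.575-.064*np.cos(np.radians(38.8)),-.0475-.064*np.sin(np.radians(38.8)),.036])
q=proj(w,d);print('dot pred',q)
h=cv2.cvtColor(w['img'],cv2.COLOR_BGR2HSV);u,v=q.astype(int)
m=((h[...,1]<40)&(h[...,2]>125)).astype(np.uint8);M=np.zeros_like(m);M[v-14:v+15,u-14:u+15]=m[v-14:v+15,u-14:u+15]
n,l,st,ce=cv2.connectedComponentsWithStats(M)
for i in range(1,n):
    if st[i,4]>15:print(st[i],ce[i].round(1),onz(w,ce[i],.036)-d)
Rt=R.from_rotvec(s['orientation']);print('lens xy',s['tcp_pos']+Rt.apply([0,.0502,-.0203]),'tilt',Rt.as_matrix()[:,2].round(4))
E
```

```text
18.7 [ 0.55062 -0.09151  0.06498] [-0.605 -0.243  0.173 -0.088  0.151  0.004] sd 0.49 [ 7.83074064e-01  3.04236236e+00 -3.46197919e-05] 0.021272703728055408
dot pred [243.2433833  169.52315371]
lens xy [ 0.5748523  -0.0475434   0.08528994] tilt [ 0. -0. -1.]
```

```bash
python3 - <<'E'
from h import *
w=cam('wrist');h=cv2.cvtColor(w['img'],cv2.COLOR_BGR2HSV);np.set_printoptions(linewidth=220)
print(h[158:182:1,232:256,2])
print(h[158:182:3,232:256:2,1])
E
```

```text
[[155 156 153 154 154 153 154 153 154 154 158 152  53  60  62  64  62  62  57  74 164 161 157 156]
 [151 156 156 156 154 153 154 153 154 156 163 114  55  62  63  62  60  60  51 108 163 158 156 157]
 [123 133 144 153 155 154 157 154 155 160 153  62  59  62  63  60  61  58  53 145 163 158 156 156]
 [ 73  85  99 123 140 151 155 156 156 163 110  52  60  61  64  59  62  53  84 166 159 157 155 156]
 [ 95  88  79  56  99 128 134 145 157 162  59  57  61  60  58  58  59  54 138 163 158 156 157 156]
 [102 103 102  56  52  60  80  94 134 142  77  84  82  75  61  57  55  88 163 160 156 156 154 155]
 [101 100 106  77  57  54  53  62 100 110 108 108 110 102  89  67  47 141 163 159 157 157 156 157]
 [100 100 101 106  77  54  66  93 108 106 106 107 108 107 111  93  59 165 163 156 156 156 156 156]
 [103 100 100 104 105  58  92 107 105 105 104 103 104 107 108 109  97 159 161 156 157 157 157 157]
 [101 103 102 103 104  79 106 105 104 102 102 104 105 103 105 106 113 129 129 145 154 156 158 159]
 [127 109 101 109 105  95 105 103 102 103 102 103 104 104 105 105 110  66  56 100 128 142 154 158]
 [160 149 1
[... 985 characters left out ...]
158 166  72  91 106 103 106 111 113  94 138 161 158 157 155 155 156 156 155 157 157 158 161]
 [156 159 153  80 100 104 107 109 115 104 106 159 160 156 156 156 156 156 157 157 156 156 155 157]
 [155 162 118  87 105 103 107 108 115  96 143 160 158 156 155 156 156 156 156 157 156 157 157 156]]
[[112 110 113 109 111 113  34  25  21  45 121 112]
 [ 56  93 120 114 113 107  38  28  25  94 117 115]
 [ 23  24  27  53  18   5   2   6  76 116 115 113]
 [ 18  25  25   2   5   3   5   2  20 121 123 115]
 [114 119 119  10   3   2   3   5   5  17  35  67]
 [113 114 117  45   0   2  12  23  52  23  22  16]
 [112 116  99  29  24  32 122 116 116 118 106  14]
 [114 118  36  22  21  30 117 115 114 116 114 115]]
```

The dot sits at (243,169) against a predicted (243.2,169.5), so the panel hasn't shifted. The force is about 2.1 N and the tool is level and still. Handing in.

```bash
python3 -c "
from plant import *
print(finish_job())"
```

```text
the job is handed in; nothing more can be done
None
```

I handed the job in with the loupe held level and still, its foot on the panel and the lens within about 1 mm of the lumpy joint; pin height at the mark comes from force (about 2.1 N) and geometry (within about 1 mm), and my first grasp shut on the cap at about 9 N, with no visible shift of the loupe.

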